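Slide the battery under its hold-down bridge and swing the keeper across

TASK

Put the long slim battery into the plywood tray: keeping it upright, slide it plain end first between the rails and under the steel bridge until it is fully home against the end stop. Then turn the wing nut clockwise (seen from above) as far as it goes, so that its keeper arm lies square across the tray behind the battery. Leave the multimeter, the wrench and the other cell where they are.

Things in the scene. Friction and masses are not known exactly. Their poses are not given: they have to be found in the camera images.
- battery: Loose slim battery, blue case, black top, 178 mm long (x), 36 wide (y), 60 high, about 0.4 kg, lying on the bench. Origin: centre of its underside; z up. +x points to its plain end; at the -x end two brass studs, 11 mm across, 8 high, stand side by side on the top, 15 mm from the end face (68 high there).
- plain_end (a point): Lower edge, mid width, of the battery's plain end face (89 mm along +x from its origin, at underside height).
- terminal_end (a point): The same point of the stud end face (89 mm along -x).
- tray: Fixed plywood tray. Origin: on the bench, under the battery's centre when home; +x is the way the battery slides in, z up. Board 10 mm thick, x -205 to +115, y -120 to +50 mm. Two aluminium rails, 18 high above the board, 12 thick, leave a 42 mm channel centred on y=0 from x=-20 to the end stop. Home: battery origin at x 0, y 0, z 10 mm, its +x along the tray's +x.
- mouth (a point): Middle of the channel's open mouth, on the board (tray x=-51 mm). The rail ends flare from here, 64 mm apart, to 42 mm at x=-20; same axes as the tray.
- bridge (a point): Centre of the underside of the steel bridge over the channel: 65 mm above the board, 75 above the bench; tray x=+40. The bridge is 50 mm long along the channel (x +15 to +65), 5 thick (top 80 above the bench), its legs at y=+-34 to 40 mm.
- end_stop (a point): Foot of the aluminium end stop's face, on the board at tray x=+89 mm; the stop is 42 mm high above the board, 66 wide. The battery's plain end rests against it when home.
- keeper (a joint): Turn of the wing nut with its keeper arm, rad: 0 = arm points along the tray's -x (open, beside the way in), grows clockwise from above to the stop at 1.57 = arm points along the tray's +y, square across behind the battery. Stays where left, turns with little effort (under 0.2 N m).
- wing_nut (a point): On the wing nut's axis, 70 mm above the bench, at x=-118, y=-90 mm in the tray frame; turns with the nut. Two steel wings along its x: 72 mm overall, 10 thick, 24 high (54 to 78 mm above the bench). The steel keeper arm below them (36 to 46 mm above the bench, 18 wide) reaches 94 mm from the axis along its -x, in line with the wings.
- keeper_tip (a point): Upper edge of the keeper arm's tip, 95 mm from the nut's axis, 46 above the bench; axes as wing_nut. Here the arm carries a rubber block 24 mm long (71 to 95 mm from the axis), 30 to 52 mm above the bench, standing out 26 mm to its +y side, towards which it swings; closed, it stands 3 mm clear of a battery that is home.
- multimeter: Bystander, loose black multimeter lying face up, 78 x 165 x 44 mm; origin at the centre of its underside. Leave alone.
- wrench: Bystander, loose steel wrench, 190 mm long, flat on the bench, long axis x. Leave alone.
- cell: Bystander, loose standing battery cell, blue with black top, 148 (x) x 50 x 100 mm with two studs far apart on top; origin at the centre of its underside. Not the one wanted; leave alone.
Mind the look-alikes: they are no part of the job. Leave any green or white look-alike of the battery alone.

How it is judged:
On the way:
1. the battery is home under the bridge, plain end within 8 mm of the end stop, while the keeper arm is still open (joint below 0.9 rad) (x of plain_end in the frame of tray between 0.081 and 0.094 m and y of plain_end in the frame of tray between -0.008 and 0.008 m and angle between the x axis of battery and the x axis of tray, either way round below 0.1 rad and z of battery in the frame of tray between 0.006 and 0.015 m and angle between battery's own z axis and vertical below 0.06 rad and value of joint keeper below 0.9 rad), for 0.2 s.
At the end, for the whole second after the job is handed in: The battery stands upright and still on the tray's board, in line with the channel (0.1 rad, 8 mm sideways), its plain end under the bridge and within 8 mm of the end stop; the keeper arm is turned to at least 1.4 rad (its stop is 1.57); everything released (x of plain_end in the frame of tray between 0.081 and 0.094 m and y of plain_end in the frame of tray between -0.008 and 0.008 m and angle between the x axis of battery and the x axis of tray, either way round below 0.1 rad and z of battery in the frame of tray between 0.006 and 0.015 m and angle between battery's own z axis and vertical below 0.06 rad and value of joint keeper above 1.4 rad and linear speed of battery below 0.02 m/s and velocity of joint keeper below 0.1 rad/s and contact force between the fingers and battery below 0.1 N); the robot touches nothing.
It fails at once if the battery is tipped more than 35 degrees (angle between battery's own z axis and vertical above 0.61 rad).
It fails at once if the multimeter is moved more than 30 mm (distance of multimeter from where it was at the start of the episode above 0.03 m).
It fails at once if the wrench is moved more than 30 mm (distance of wrench from where it was at the start of the episode above 0.03 m).
It fails at once if the cell is moved more than 30 mm (distance of cell from where it was at the start of the episode above 0.03 m).
It also fails if it takes over 61 s, if anything falls off the work surface, if the arm or the gripper's body presses on something with over 40 N, if the wrist force passes 120 N, or if a joint passes its speed limit or range.

ROBOT

A 6-joint arm with a two-finger parallel gripper is mounted at the origin on the work surface. World frame = base frame: x ahead of the robot, y to its left, z up, the work surface at z = 0. Lengths are in m, angles in rad, forces in N, time in s.
With the tool pointing down it reaches from about 0.35 to 0.975 m from the base axis. Payload 4.9 kg.
Tool frame: the origin (TCP) lies at the very end of the fingers, on their centre line; the grasp point (between the pads) lies 19 mm behind it (ctrl.grip_point_offset is the distance from the TCP to the grasp point, in m); z points along the fingers, y is the line along which they close (so a half turn about z gives the same grasp; the last joint's range is limited). The gripper opens to 85 mm and grips with 20 to 120 N. Pads are 22 mm wide; open, the fingers measure 114 mm over their backs; the gripper's body (76 mm by 85 mm) begins 54 mm behind the grasp point. The pads swing forward as they close: fully open they stand 13 mm farther back than shut.
Start: joints at [1.049, 0.053, 1.613, -0, 1.476, -0.119], TCP at [0.245, 0.575, 0.231] pointing down, gripper open.
Joint ranges: [-3.01, 3.01], [-1.01, 2.22], [0.06, 2.58], [-1.02, 4.17], [0.09, 2.62], [-3.14, 3.14]. Speed limits (rad/s): [2.57, 2.57, 3.14, 3.14, 3.14, 3.14].

INTERFACE

Orientations are given as a rotation vector (axis times angle).
In Python, from station import ctrl gives the robot as it stands.
- The arm moves only by the tool send_rows, never from a script. Its argument "rows" is a list of rows, each a list of 3 entries, a list of its own where there are three numbers: the finger opening in cm, from 0 to 8.54, then the shift along the tool's x, y, z in cm, then the turn about the tool's z in degrees. A call has 1 to 10 rows; each row shifts and turns the commanded pose from where the row before left it, along the tool's axes as they then stand; what a row does not reach is not made up. A row lasts 1/8 s, in which the tool goes at most 62.5 mm and 10.7 degrees, less where a joint would pass 70% of its speed; a pose out of reach is approached as far as the arm can. A call with a gripper value outside its range is refused whole. The fingers move at their own pace and stop on an object; "newtons" is the grip in N (left out, the last holds). Time passes only in rows, so rows that do not move let the fingers close. It gives the time, the measured TCP pose, the force, the opening and the grip force at its end, in the units of the state.
- ctrl.get_obs(): the state, without advancing time (a new reading comes with each control period).
- ctrl.get_image(name): name is "scene" or "top"; returns a dict with "frame" (400x640x3 uint8, red, green, blue), "range_z" (400x640 float32, m along the optical axis (not along the pixel's ray), 0 where there is no reading), "fx", "fy", "cx", "cy" (pixels), "cam_to_world" (4x4, takes a point from camera to world coordinates). Camera axes: x right, y down, z forward; pixel columns grow to the right and rows downward; lengths in m; the calibration is good to about 2 mm. A picture is of the moment at which its call begins.
- ctrl.finish_job(): hands the job in; it is judged then, once.
The state is a dict: "t": time; "q": joint angles; "dq": joint speeds; "effort": joint torques, N m; "tool_pos": TCP position; "tool_rot": TCP orientation; "contact_force": force on the tool from outside, world axes, zero at the start; "wrist_torque": the same for the moment, N m; "opening": finger opening in m; "grip_force": force on a finger pad.
Only numpy, scipy, OpenCV 4.12 (cv2) and the standard library are available. Lean on these libraries where they do the work, as an engineer would, in place of code of your own. Each camera call takes 0.05 s, during which the arm holds its last target. There are 200 camera calls.

## Working session

There is one attempt and no reset: what is moved stays moved. The work goes in short steps, Python scripts to look and compute and a tool call to move; the robot and the scene stay as the last step left them, time stands still between calls to the robot, and variables do not carry over. Pictures are saved under pics/ and viewed, at most 10 in all, crops included, and the job is handed in when it is done.

Besides the shell and the picture viewer there is one more tool, called after "Call:" as a command line: name --argument value ..., lists and objects as JSON in quotes. send_rows: Moves the arm, as the interface text tells. Its arguments: {"type":"object","properties":{"rows":{"type":"array","items":{"type":"array"}},"newtons":{"type":"number"}},"required":["rows"]}

```bash
mkdir -p pics
cat > h.py <<'E'
import numpy as np, cv2
from station import ctrl
def grab(n,tag):
    im=ctrl.get_image(n); np.savez(f'{tag}.npz',**im)
    cv2.imwrite(f'pics/{tag}.png',im['frame'][:,:,::-1]); return im
def world(im):
    z=im['range_z']; v,u=np.mgrid[:z.shape[0],:z.shape[1]]
    p=np.stack([(u-im['cx'])/im['fx']*z,(v-im['cy'])/im['fy']*z,z,np.ones_like(z)],-1)
    w=(p@np.array(im['cam_to_world']).T)[...,:3]; w[z==0]=np.nan; return w
E
python3 - <<'E'
from h import *
for n in('top','scene'):
    im=grab(n,n+'0'); print(n,im['fx'],np.round(im['cam_to_world'],3).tolist())
print(ctrl.get_obs())
E
```

```text
top 410.87990514094076 [[-0.019, -0.99, 0.139, 0.365], [-1.0, 0.016, -0.022, 0.03], [0.02, -0.139, -0.99, 1.183], [0.0, 0.0, 0.0, 1.0]]
scene 497.5718603131006 [[-0.104, 0.776, -0.623, 1.585], [0.995, 0.075, -0.073, 0.14], [-0.01, -0.627, -0.779, 1.385], [0.0, 0.0, 0.0, 1.0]]
{'t': 0.1, 'q': array([ 1.04897132e+00,  5.33149017e-02,  1.61415884e+00, -1.43470597e-05,
        1.47598031e+00, -1.19030665e-01]), 'dq': array([ 0.00030744,  0.00082085, -0.00402831, -0.00060229, -0.0019181 ,
       -0.00304915]), 'effort': array([-5.09002475e-04, -3.94900739e+01, -3.71364820e+01, -1.55296243e-04,
        3.88169297e-03, -4.84893405e-06]), 'tool_pos': array([0.24473416, 0.57448332, 0.23016974]), 'tool_rot': array([-6.28322419e-01, -3.07753299e+00,  2.78162649e-03]), 'contact_force': array([ 0.96580585, -0.39892891,  0.58997535]), 'wrist_torque': array([-0.04814086, -0.00739722, -0.02071108]), 'grip_force': 0.0, 'opening': 0.08545567148269234}
```

View pics/top0.png

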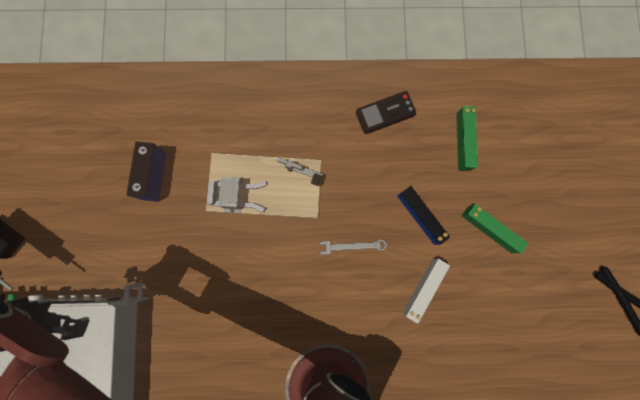

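View pics/scene0.png

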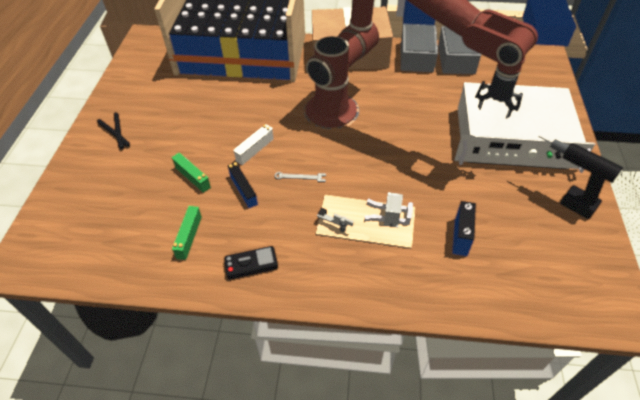

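Candidates in the top image: blue slim battery (423,215), green ones (468,138) and (495,228), a white one (427,290), and the wide standing cell (147,170). Only (423,215) is a slim blue case with a black top and two brass studs at one end (440,237), so I'll confirm it in a crop. The tray is at (265,185), with its bridge at (232,190), mouth facing right and nut at (297,168).

Run:
```python
from h import *
im=dict(np.load('top0.npz')); w=world(im); f=im['frame']
a=f[150:260,190:330][:,:,::-1]; b=f[175:255,380:470][:,:,::-1]
A=cv2.resize(a,None,fx=3.4,fy=3.4,interpolation=2);B=cv2.resize(b,None,fx=3.4,fy=3.4,interpolation=2)
c=np.zeros((A.shape[0],A.shape[1]+B.shape[1],3),np.uint8);c[:,:A.shape[1]]=A;c[:B.shape[0],A.shape[1]:]=B
cv2.imwrite('pics/crop1.png',c)
def rect(m,name):
    p=w[m][:,:2].astype(np.float32); r=cv2.minAreaRect(p*1000)
    print(name,m.sum(),np.round(r[0]),np.round(r[1]),round(r[2],1),'medz',np.round(np.nanmedian(w[m][:,2]),4))
V,U=np.mgrid[:400,:640]
box=lambda u0,v0,u1,v1:(U>=u0)&(U<=u1)&(V>=v0)&(V<=v1)
z=w[...,2]
rect(box(385,175,460,255)&(z>.05)&(z<.064),'bat')
rect(box(385,175,460,255)&(z>.064),'studs')
rect(box(190,140,335,230)&(z>.005)&(z<.016),'board')
rect(box(190,140,270,230)&(z>.07)&(z<.09),'bridge')
rect(box(270,140,335,190)&(z>.06),'wings')
rect(box(270,140,335,190)&(z>.038)&(z<.056),'arm')
rect(box(190,140,335,230)&(z>.022)&(z<.034),'rails')
for n,bx in dict(meter=(350,85,425,140),wrench=(315,235,395,260),cell=(120,130,175,210),white=(395,250,460,330),g1=(455,100,485,175),g2=(455,195,530,260)).items(): rect(box(*bx)&(z>(.004 if n=='wrench' else .02)),n)
```

```text
bat 821 [ 464. -277.] [178.  37.] 35.0 medz 0.0604
studs 68 [ 463. -277.] [170.  34.] 36.1 medz 0.0656
board 5006 [564. 171.] [415. 264.] 89.4 medz 0.0103
bridge 557 [534. 259.] [51. 80.] 85.7 medz 0.0802
wings 141 [610.  95.] [71. 19.] 75.9 medz 0.0764
arm 226 [589.  59.] [108.  35.] 66.0 medz 0.048
rails 316 [532. 203.] [106. 245.] 10.0 medz 0.0282
meter 1467 [ 773. -187.] [ 80. 165.] 20.1 medz 0.0365
wrench 527 [378. -86.] [225.  71.] 88.9 medz 0.0073
cell 1696 [596. 490.] [ 54. 149.] 82.9 medz 0.0985
white 1147 [ 260. -274.] [ 38. 178.] 57.9 medz 0.0603
g1 1093 [ 685. -418.] [ 39. 178.] 88.1 medz 0.0594
g2 1142 [ 423. -477.] [179.  38.] 51.5 medz 0.0601
```

View pics/crop1.png

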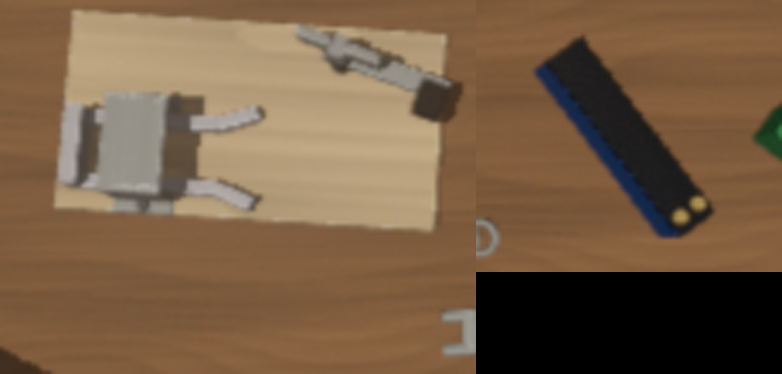

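The crop confirms it: slim blue case, black top, and two brass studs at lower right. The plain end points up-left in the image, towards world +x +y (yaw about 35°). The keeper is nearly open.

```bash
cat >> h.py <<'E'
from scipy.spatial.transform import Rotation as Ro
def to(x,y,z,yaw,p=None,yaw0=None):
    o=ctrl.get_obs(); R=Ro.from_rotvec(o['tool_rot']).as_matrix()
    y0=np.degrees(np.arctan2(R[1,0],R[0,0])) if yaw0 is None else yaw0
    p=o['tool_pos'] if p is None else np.array(p)
    c,s=np.cos(np.radians(y0)),np.sin(np.radians(y0)); d=np.array([x,y,z])-p
    print('yaw0 %.1f'%y0,'shift cm',np.round([100*(c*d[0]+s*d[1]),100*(s*d[0]-c*d[1]),-100*d[2]],2),'turn %.1f'%((y0-yaw+180)%360-180))
E
python3 - <<'E'
from h import *
im=dict(np.load('top0.npz'));w=world(im);f=im['frame'];hsv=cv2.cvtColor(f,cv2.COLOR_RGB2HSV)
for n,(x,y) in dict(tl=(75,10),tr=(447,35),br=(435,230),bl=(55,207)).items():
    u,v=190+x/3.4,150+y/3.4; 
    r=np.array(im['cam_to_world'])[:3,:3]@[(u-im['cx'])/im['fx'],(v-im['cy'])/im['fy'],1];t=np.array(im['cam_to_world'])[:3,3]
    print(n,np.round(t+r*(.01-t[2])/r[2],3))
to(.5,.2,.23,35)
to(.4435,-.2913,.23,35,[.5,.2,.23],157)
E
```

```text
tl [0.658 0.321 0.01 ]
tr [0.632 0.003 0.01 ]
br [0.464 0.016 0.01 ]
bl [0.489 0.335 0.01 ]
yaw0 156.9 shift cm [-3.816e+01 -2.445e+01  2.000e-02] turn 121.9
yaw0 157.0 shift cm [-14.   -47.43  -0.  ] turn 122.0
```

Call:
send_rows --rows '[[8.5,[-3.8,-2.4,0],0],[8.5,[-3.8,-2.4,0],0],[8.5,[-3.8,-2.4,0],0],[8.5,[-3.8,-2.4,0],0],[8.5,[-3.8,-2.4,0],0],[8.5,[-3.8,-2.4,0],0],[8.5,[-3.8,-2.4,0],0],[8.5,[-3.8,-2.4,0],0],[8.5,[-3.8,-2.4,0],0],[8.5,[-3.8,-2.4,0],0]]'

```text
t: 1.35
tool_pos: [0.5009, 0.2038, 0.2308]
tool_rot: [-0.628, -3.077, 0.0]
contact_force: [0.3, 0.5, -0.3]
opening: 0.0849
grip_force: 0.0
```

Call:
send_rows --rows '[[8.5,[-1.4,-4.7,0],0],[8.5,[-1.4,-4.7,0],0],[8.5,[-1.4,-4.7,0],0],[8.5,[-1.4,-4.7,0],0],[8.5,[-1.4,-4.7,0],0],[8.5,[-1.4,-4.7,0],0],[8.5,[-1.4,-4.7,0],0],[8.5,[-1.4,-4.7,0],0],[8.5,[-1.4,-4.7,0],0],[8.5,[-1.4,-4.7,0],0]]'

```text
t: 2.6
tool_pos: [0.4444, -0.2834, 0.2308]
tool_rot: [-0.629, -3.078, -0.001]
contact_force: [-0.1, -0.2, 0.1]
opening: 0.0848
grip_force: 0.0
```

Call:
send_rows --rows '[[8.5,[0,0,0],10],[8.5,[0,0,0],10],[8.5,[0,0,0],10],[8.5,[0,0,0],10],[8.5,[0,0,0],10],[8.5,[0,0,0],10],[8.5,[0,0,0],10],[8.5,[0,0,0],10],[8.5,[0,0,0],10],[8.5,[0,0,0],10]]'

```text
t: 3.85
tool_pos: [0.4448, -0.2818, 0.2307]
tool_rot: [-2.765, -1.489, 0.001]
contact_force: [0.2, 0.2, 0.5]
opening: 0.0853
grip_force: 0.0
```

Call:
send_rows --rows '[[8.5,[0,0,2],10],[8.5,[0,0,3],10],[8.5,[0,0,3],2],[8.5,[0,0,0],0]]'

```text
t: 4.35
tool_pos: [0.4432, -0.2805, 0.1479]
tool_rot: [-2.991, -0.941, 0.006]
contact_force: [-0.4, -0.1, 1.2]
opening: 0.0852
grip_force: 0.0
```

Run:
```python
from h import *
im=grab('scene','s1');im2=grab('top','t1')
print(ctrl.get_obs()['tool_pos'],ctrl.get_obs()['q'],ctrl.get_obs()['t'])
to(.4435,-.2913,.025,35)
w=world(im);f=im['frame']
V,U=np.mgrid[:400,:640];z=w[...,2]
m=(abs(w[...,0]-.464)<.12)&(abs(w[...,1]+.277)<.1)&(z>.05)&(z<.064)
r=cv2.minAreaRect((w[m][:,:2]*1000).astype(np.float32));print(m.sum(),r)
a=f[120:250,160:320][:,:,::-1];cv2.imwrite('pics/crop2.png',cv2.resize(a,None,fx=4,fy=4,interpolation=2))
```

```text
[ 0.44513386 -0.28212293  0.15173464] [-7.06157501e-01 -1.20200914e-01  1.91726826e+00 -8.43579144e-06
  1.34450587e+00  2.54578885e-01] 4.45
yaw0 35.0 shift cm [-0.66  0.66 12.67] turn -0.0
356 ((451.5940246582031, -287.35986328125), (215.1671905517578, 59.0578498840332), 26.756563186645508)
```

View pics/crop2.png

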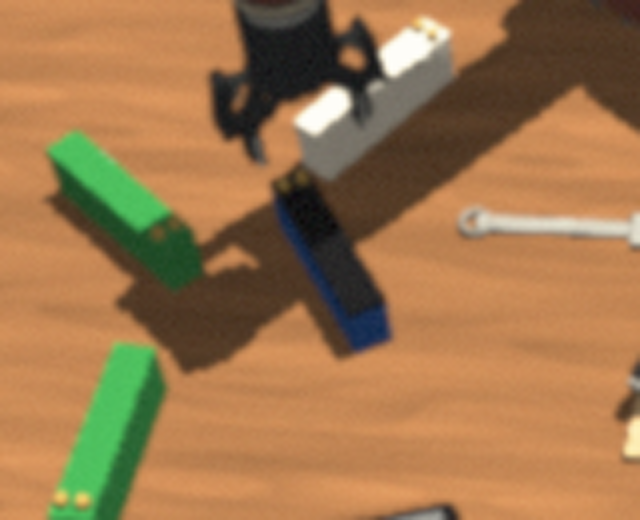

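The crop shows the gripper standing over the stud half of the blue battery, at about (300,190), with its fingers astride the case. I'll descend and grip.

Call:
send_rows --rows '[[8.5,[-0.6,0.7,0],0],[8.5,[0,0,3],0],[8.5,[0,0,3],0],[8.5,[0,0,3],0],[8.5,[0,0,2],0],[8.5,[0,0,1.4],0],[8.5,[0,0,0],0],[3,[0,0,0],0],[3,[0,0,0],0],[3,[0,0,0],0]]' --newtons 70

```text
t: 5.7
tool_pos: [0.4447, -0.2917, 0.0286]
tool_rot: [2.995, 0.943, 0.001]
contact_force: [0.6, -1.5, -2.4]
opening: 0.0349
grip_force: 71.6
```

Call:
send_rows --rows '[[3,[0,0,0],0],[3,[0,0,0],0],[3,[0,0,0],0],[3,[0,0,-1],0],[3,[0,0,-2],0],[3,[0,0,-3],0],[3,[0,0,-3],0],[3,[0,0,-3],0],[3,[0,0,0],0]]'

```text
t: 6.82
tool_pos: [0.445, -0.292, 0.1492]
tool_rot: [2.993, 0.942, 0.003]
contact_force: [-0.4, -0.7, -5.1]
opening: 0.0351
grip_force: 71.9
```

Run:
```python
from h import *
o=ctrl.get_obs();print(o['tool_pos'],o['opening'],o['contact_force'],o['t'])
# tray pose
O=np.array([.530,.218]);Y=85.4;c,s=np.cos(np.radians(Y)),np.sin(np.radians(Y))
g=O+np.array([c,s])*(-.105-.025); print('above-mouth tcp',g)
to(*g,.15,Y)
```

```text
[ 0.44501448 -0.29199098  0.14920516] 0.03507346121293704 [-0.36717908 -0.71066981 -5.14203151] 6.825
above-mouth tcp [0.51957414 0.08841875]
yaw0 34.9 shift cm [ 27.89 -26.92  -0.08] turn -50.5
```

Call:
send_rows --rows '[[3,[2,-2,0],0],[3,[3,-2.9,0],0],[3,[3,-2.9,0],0],[3,[3,-2.9,0],0],[3,[3,-2.9,0],0],[3,[3,-2.9,0],0],[3,[3,-2.9,0],0],[3,[3,-2.9,0],0],[3,[3,-2.9,0],0],[3,[1.9,-1.7,0],0]]'

```text
t: 8.07
tool_pos: [0.517, 0.0909, 0.1441]
tool_rot: [-2.995, -0.945, 0.008]
contact_force: [-0.7, -0.6, -4.4]
opening: 0.035
grip_force: 71.8
```

Call:
send_rows --rows '[[3,[0,0,0],-8],[3,[0,0,0],-8],[3,[0,0,0],-8],[3,[0,0,0],-8],[3,[0,0,0],-8],[3,[0,0,0],-8],[3,[0,0,0],-2.5],[3,[0,0,0],0],[3,[0,0,0],0]]'

```text
t: 9.2
tool_pos: [0.518, 0.089, 0.1457]
tool_rot: [-2.308, -2.129, 0.003]
contact_force: [0.8, -0.1, -4.7]
opening: 0.0352
grip_force: 71.8
```

Run:
```python
from h import *
o=ctrl.get_obs();print(o['tool_pos'],o['opening'],o['contact_force'],o['t'])
im=grab('top','t2');w=world(im);z=w[...,2];f=im['frame']
def rect(lo,hi,x0,x1,y0,y1,n):
    m=(z>lo)&(z<hi)&(w[...,0]>x0)&(w[...,0]<x1)&(w[...,1]>y0)&(w[...,1]<y1)
    print(n,m.sum(),cv2.minAreaRect((w[m][:,:2]*1000).astype(np.float32)))
rect(.07,.09,.46,.6,.22,.30,'bridge')
rect(.165,.184,.44,.6,-.1,.25,'bat')
to(.5196,.0884,.15,85.4)
cv2.imwrite('pics/crop3.png',cv2.resize(f[130:260,190:370][:,:,::-1],None,fx=4,fy=4,interpolation=2))
s=grab('scene','s2')['frame'];cv2.imwrite('pics/crop4.png',cv2.resize(s[130:270,270:470][:,:,::-1],None,fx=4,fy=4,interpolation=2))
```

```text
[0.51798299 0.08901247 0.14571835] 0.035197561228277156 [ 0.7708442  -0.09661128 -4.67434133] 9.2
bridge 558 ((533.81982421875, 259.47369384765625), (51.37656021118164, 79.73137664794922), 86.17423248291016)
bat 201 ((511.5888366699219, 113.58292388916016), (177.9890594482422, 46.706085205078125), 85.60671997070312)
yaw0 85.4 shift cm [-0.05  0.14 -0.38] turn -0.0
```

View pics/crop3.png

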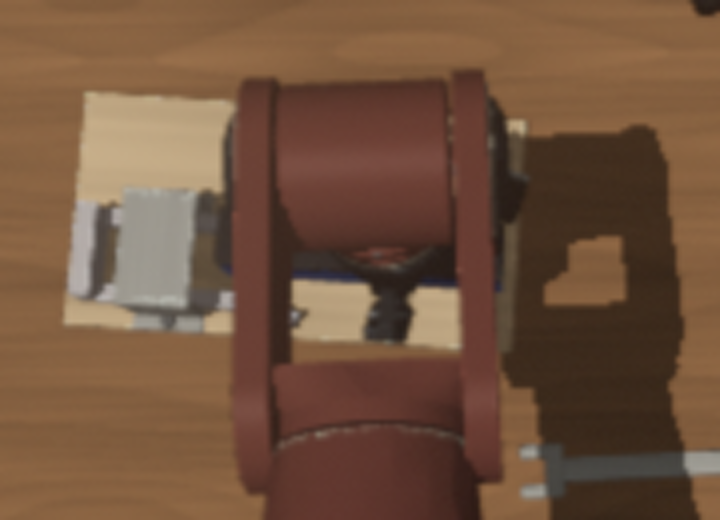

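View pics/crop4.png

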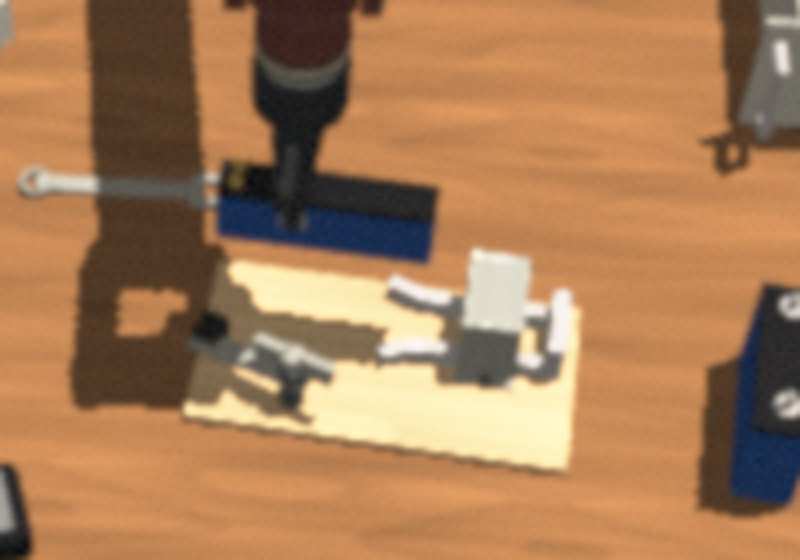

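The crops show the battery held level above the tray and lined up with the channel: stud end at (238,178) and plain end at (432,220) in the scene crop. The keeper block at (210,328) is clear of the path. I'll measure it in the hand.

Run:
```python
from h import *
for tag in('s2','t2'):
    im=dict(np.load(tag+'.npz'));w=world(im);z=w[...,2]
    O=np.array([.530,.218]);Y=np.radians(85.4);R=np.array([[np.cos(Y),-np.sin(Y)],[np.sin(Y),np.cos(Y)]])
    T=(w[...,:2]-O)@R*1000
    def st(n,lo,hi,x0,x1,y0,y1):
        m=(z>lo)&(z<hi)&(T[...,0]>x0)&(T[...,0]<x1)&(T[...,1]>y0)&(T[...,1]<y1)
        p=T[m]
        if len(p)>5: print(tag,n,len(p),'x',np.round(np.percentile(p[:,0],[1,50,99]),1),'y',np.round(np.percentile(p[:,1],[1,50,99]),1),'z',np.round(np.median(z[m]),4))
    st('bridge',.076,.084,0,80,-60,60)
    st('stop',.047,.057,80,115,-50,50)
    st('rail+',.022,.031,-15,10,5,50);st('rail-',.022,.031,-15,10,-50,-5)
    for a in range(-200,0,25): st('bat%d'%a,.172,.190,a,a+25,-60,60)
```

```text
s2 bridge 232 x [14.5 38.9 63.4] y [-44.2  -5.1  37.4] z 0.0804
s2 stop 58 x [ 88.   94.2 101.6] y [-35.8  -3.9  29.3] z 0.0521
s2 rail+ 23 x [-14.5  -0.6   9.5] y [13.9 21.7 31.3] z 0.0271
s2 rail- 21 x [-14.4  -2.    8.4] y [-35.7 -31.5 -23.7] z 0.0275
s2 bat-200 62 x [-196.4 -184.6 -175.8] y [-21.6  -4.9  17.3] z 0.1793
s2 bat-175 62 x [-174.4 -163.8 -154.2] y [-21.5  -2.3  19.7] z 0.1776
s2 bat-125 63 x [-121.5 -110.4 -100.2] y [-22.7  -3.4  18.5] z 0.1784
s2 bat-100 71 x [-99.6 -87.  -75.4] y [-21.7  -1.4  18.8] z 0.1782
s2 bat-75 75 x [-74.3 -62.1 -50.5] y [-20.2  -1.4  19.1] z 0.1778
s2 bat-50 72 x [-49.  -37.3 -25.2] y [-17.9  -0.3  18.7] z 0.1778
s2 bat-25 17 x [-24.5 -21.6 -19. ] y [-19.2  -4.1  20.8] z 0.1769
t2 bridge 523 x [16.5 41.2 65.9] y [-39.6   0.5  38.5] z 0.0803
t2 stop 128 x [ 89.8  96.9 104.5] y [-32.9  -0.2  31.9] z 0.0519
t2 rail+ 25 x [-4.9  4.   9.8] y [20.2 26.2 31.9] z 0.0281
t2 bat-200 33 x [-194.5 -191.6 -188.9] y [-13.6   1.2  18.7] z 0.1783
t2 bat-175 41 x [-165.7 -160.8 -150.8] y [-6.2 13.2 20.3] z 0.1773
t2 bat-100 36 x [-95.7 -84.1 -76.3] y [10.1 16.  20.6] z 0.177
t2 bat-75 15 x [-74.6 -71.  -66.7] y [10.9 16.3 19.3] z 0.1789
t2 bat-50 13 x [-27.9 -26.3 -25. ] y [-8.1  6.5 19.4] z 0.178
t2 bat-25 46 x [-24.5 -20.9 -16.8] y [-12.8   4.7  19.9] z 0.1781
```

Call:
send_rows --rows '[[3,[1.5,0.2,0],0],[3,[0,0,0],0],[3,[0,0,2],0],[3,[0,0,2.5],0],[3,[0,0,2.5],0],[3,[0,0,2],0],[3,[0,0,1],0],[3,[0,0,0.4],0],[3,[0,0,0],0]]'

```text
t: 10.42
tool_pos: [0.5223, 0.1038, 0.0434]
tool_rot: [2.308, 2.131, 0.0]
contact_force: [0.3, 0.6, -4.9]
opening: 0.0349
grip_force: 71.8
```

Run:
```python
from h import *
o=ctrl.get_obs();print(o['tool_pos'],o['contact_force'],o['wrist_torque'],o['t'])
im=grab('scene','s3');w=world(im);z=w[...,2]
O=np.array([.530,.218]);Y=np.radians(85.4);R=np.array([[np.cos(Y),-np.sin(Y)],[np.sin(Y),np.cos(Y)]])
T=(w[...,:2]-O)@R*1000
for a in range(-200,0,25):
    m=(z>.064)&(z<.077)&(T[...,0]>a)&(T[...,0]<a+25)&(abs(T[...,1])<25)
    p=T[m]
    if len(p)>5: print(len(p),'x',np.round(np.percentile(p[:,0],[1,99]),1),'y',np.round(np.percentile(p[:,1],[1,50,99]),1),'z',np.round(np.median(z[m]),4))
```

```text
[0.52225554 0.10380756 0.04343002] [ 0.29575303  0.64501944 -4.8557381 ] [-0.11889827 -0.0232835   0.03503624] 10.425
15 x [-181.4 -175.1] y [-18.5  -4.4  17.2] z 0.0732
43 x [-174.6 -150.4] y [-22.6  -7.6  16. ] z 0.0731
30 x [-149.7 -135.6] y [-22.9 -15.   15.5] z 0.0739
14 x [-110.5 -100.8] y [-21.8  -9.4  21.8] z 0.0717
56 x [-99.4 -75.3] y [-22.9  -6.9  17.5] z 0.0732
57 x [-74.6 -50.2] y [-22.3  -6.8  16.4] z 0.0741
59 x [-49.3 -25.6] y [-22.9  -8.1  17.5] z 0.0731
44 x [-24.4  -4.1] y [-22.   -6.5  17.9] z 0.0733
```

Call:
send_rows --rows '[[3,[0,0.05,0.25],0],[3,[1,0,0],0],[3,[1,0,0],0],[3,[1,0,0],0],[3,[1,0,0],0]]'

```text
t: 11.1
tool_pos: [0.5258, 0.1446, 0.0409]
tool_rot: [2.308, 2.132, 0.0]
contact_force: [-0.1, -0.2, -5.3]
opening: 0.0353
grip_force: 71.8
```

Call:
send_rows --rows '[[3,[1,0,0],0],[3,[1,0,0],0],[3,[1,0,0],0],[3,[1,0,0],0],[3,[0.5,0,0],0],[3,[0,0,0],0]]'

```text
t: 11.85
tool_pos: [0.5294, 0.1888, 0.0408]
tool_rot: [2.308, 2.132, -0.0]
contact_force: [-0.3, 0.3, -5.1]
opening: 0.0353
grip_force: 71.8
```

Call:
send_rows --rows '[[3,[0,0,0.15],0],[3,[0.2,0,0],0],[3,[0.2,0,0],0],[3,[0.1,0,0],0],[3,[0,0,0],0]]'

```text
t: 12.48
tool_pos: [0.5298, 0.1936, 0.0394]
tool_rot: [2.308, 2.131, 0.0]
contact_force: [0.5, -0.8, -5.2]
opening: 0.0351
grip_force: 71.8
```

Call:
send_rows --rows '[[3,[0.1,0,0.1],0],[3,[0.1,0,0],0],[3,[0,0,0],0]]'

```text
t: 12.85
tool_pos: [0.5302, 0.1955, 0.0385]
tool_rot: [2.308, 2.131, 0.0]
contact_force: [0.9, -1.5, -3.5]
opening: 0.0352
grip_force: 72.0
```

Run:
```python
from h import *
o=ctrl.get_obs();print(o['tool_pos'],o['contact_force'],o['t'])
im=grab('scene','s4');w=world(im);z=w[...,2]
O=np.array([.530,.218]);Y=np.radians(85.4);R=np.array([[np.cos(Y),-np.sin(Y)],[np.sin(Y),np.cos(Y)]])
T=(w[...,:2]-O)@R*1000
for a,b,lo,hi in((-130,-60,.064,.074),(-60,0,.064,.074),(66,84,.064,.074),(84,110,.047,.057)):
    m=(z>lo)&(z<hi)&(T[...,0]>a)&(T[...,0]<b)&(abs(T[...,1]+3)<22)
    p=T[m]
    if len(p)>5: print(len(p),'x',np.round(np.percentile(p[:,0],[1,99]),1),'y',np.round(np.percentile(p[:,1],[1,50,99]),1),'z',np.round(np.median(z[m]),4))
cv2.imwrite('pics/crop5.png',cv2.resize(im['frame'][170:250,310:430][:,:,::-1],None,fx=6,fy=6,interpolation=2))
```

```text
[0.5301781  0.19548634 0.03849206] [ 0.85993069 -1.53139049 -3.5153047 ] 12.85
60 x [-88.7 -60.5] y [-23.   -9.   15.9] z 0.0697
68 x [-59.3  -0.3] y [-24.2  -6.3  15.9] z 0.07
48 x [66.4 82.8] y [-23.8  -5.7  16.4] z 0.0697
38 x [ 85.3 101.8] y [-23.3  -5.9  18.2] z 0.0512
```

View pics/crop5.png

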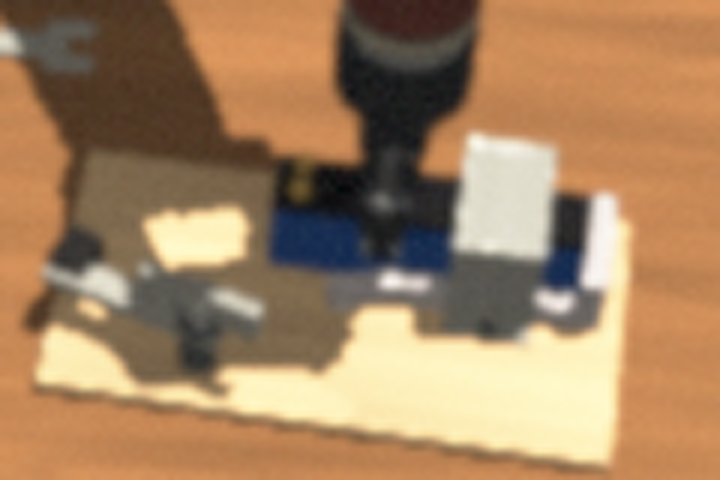

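The crop shows the battery under the bridge at (510,190), with its plain end reaching the stop at (600,240). I'll press gently to confirm contact, then release.

Call:
send_rows --rows '[[3,[0.1,0,0],0],[3,[0.1,0,0],0],[3,[0,0,0],0]]'

```text
t: 13.28
tool_pos: [0.5302, 0.1955, 0.0386]
tool_rot: [2.306, 2.129, -0.005]
contact_force: [-2.2, -9.9, -0.1]
opening: 0.035
grip_force: 72.5
```

Call:
send_rows --rows '[[3,[-0.1,0,0.05],0],[3,[0,0,0],0],[8.5,[0,0,0],0],[8.5,[0,0,0],0],[8.5,[0,0,0],0],[8.5,[0,0,-2],0],[8.5,[0,0,-4],0],[8.5,[0,0,-4],0],[8.5,[0,0,-3],0],[8.5,[0,0,0],0]]'

```text
t: 14.52
tool_pos: [0.5325, 0.1972, 0.173]
tool_rot: [2.305, 2.128, 0.012]
contact_force: [0.5, 0.2, 0.2]
opening: 0.0851
grip_force: 0.0
```

Run:
```python
from h import *
o=ctrl.get_obs();print(o['tool_pos'],o['contact_force'],o['t'])
O=np.array([.530,.218]);Y=np.radians(85.4);R=np.array([[np.cos(Y),-np.sin(Y)],[np.sin(Y),np.cos(Y)]])
for c in('scene','top'):
    im=grab(c,c[0]+'5');w=world(im);z=w[...,2];T=(w[...,:2]-O)@R*1000
    for n,a,b,lo,hi,y0,y1 in(('tail',-130,-60,.064,.074,-28,25),('mid',-60,0,.064,.074,-28,25),('front',66,84,.064,.074,-28,25),('stop',84,110,.047,.057,-28,25),('wings',-170,-70,.068,.082,-130,-60)):
        m=(z>lo)&(z<hi)&(T[...,0]>a)&(T[...,0]<b)&(T[...,1]>y0)&(T[...,1]<y1);p=T[m]
        if len(p)>5: print(c,n,len(p),'x',np.round(np.percentile(p[:,0],[1,99]),1),'y',np.round(np.percentile(p[:,1],[1,50,99]),1),'z',np.round(np.median(z[m]),4))
        if n=='wings' and len(p)>5: print(cv2.minAreaRect((w[m][:,:2]*1000).astype(np.float32)))
nut=O+R@[-.118,-.090];print(nut)
to(*nut,.15,75)
```

```text
[0.53246659 0.19719668 0.17296486] [0.53659164 0.19803053 0.23345949] 14.525
scene tail 65 x [-89.2 -60.5] y [-23.5  -9.6  15.3] z 0.0701
scene mid 141 x [-59.   -0.5] y [-23.2  -3.9  14.9] z 0.0697
scene front 42 x [66.4 83.4] y [-22.4  -5.4  16.1] z 0.0703
scene stop 47 x [ 85.3 101.5] y [-25.   -3.   23.6] z 0.0524
scene wings 88 x [-151.2  -85.3] y [-106.   -94.5  -80.1] z 0.0764
((614.5191650390625, 92.04293823242188), (71.37820434570312, 18.432876586914062), 72.85015106201172)
top tail 106 x [-87.4 -60.5] y [-19.   -1.7  15.9] z 0.07
top mid 57 x [-59.9  -9.4] y [-18.   -3.3  16.2] z 0.0704
top front 64 x [68.7 83.9] y [-13.    2.7  18.6] z 0.0696
top stop 32 x [ 85.2 103.1] y [-10.5   5.5  22.2] z 0.0515
top wings 121 x [-150.8  -83.4] y [-103.5  -90.1  -77.4] z 0.0765
((610.7442626953125, 94.4572525024414), (71.33714294433594, 17.67632484436035), 70.7186279296875)
[0.61024663 0.09316219]
yaw0 85.4 shift cm [-9.67  8.82  1.82] turn 10.4
```

The battery is home and released: both cameras show the tail at about -88, y at about -1 and the top at z 0.070. Next, the wing nut at (0.6105, 0.094), wings at yaw about 72°.

Call:
send_rows --rows '[[5,[-2.4,2.2,0],0],[5,[-2.4,2.2,0],0],[5,[-2.4,2.2,0],0],[5,[-2.4,2.2,0],0],[5,[0,0,2],7],[5,[0,0,2],6.4],[5,[0,0,1],0],[5,[0,0,0],0],[5,[0,0,0],0]]'

```text
t: 15.75
tool_pos: [0.6104, 0.0939, 0.1184]
tool_rot: [2.54, 1.848, 0.001]
contact_force: [0.5, -0.2, 0.1]
opening: 0.05
grip_force: 0.0
```

Run:
```python
from h import *
o=ctrl.get_obs();print(o['tool_pos'],o['contact_force'],o['opening'],o['q'])
to(.6107,.094,.053,72)
```

```text
[0.61040287 0.09393764 0.11838003] [ 0.4616722  -0.15012673  0.07061988] 0.05001428092841122 [ 3.22632941e-02  1.27841787e-01  1.72745820e+00 -5.35464959e-06
  1.28546783e+00  3.44962239e-01]
yaw0 72.1 shift cm [0.02 0.03 6.54] turn 0.1
```

Call:
send_rows --rows '[[5,[0,0,2.5],0],[5,[0,0,2.5],0],[5,[0,0,1.4],0],[5,[0,0,0],0],[0.8,[0,0,0],0],[0.8,[0,0,0],0],[0.8,[0,0,0],0],[0.8,[0,0,0],0],[0.8,[0,0,0],0]]' --newtons 20

```text
t: 16.88
tool_pos: [0.6115, 0.0937, 0.0555]
tool_rot: [2.54, 1.846, 0.004]
contact_force: [1.8, -1.4, 5.2]
opening: 0.0237
grip_force: 20.2
```

Call:
send_rows --rows '[[0.8,[0,0,0],0],[0.8,[0,0,0],8],[0.8,[0,0,0],8],[0.8,[0,0,0],8],[0.8,[0,0,0],8],[0.8,[0,0,0],0]]' --newtons 40

```text
t: 17.62
tool_pos: [0.6107, 0.0943, 0.0555]
tool_rot: [-2.952, -1.074, -0.002]
contact_force: [-1.0, 0.9, 8.3]
opening: 0.0224
grip_force: 39.2
```

Run:
```python
from h import *
o=ctrl.get_obs();print(o['tool_pos'],o['contact_force'],o['wrist_torque'],o['opening'])
im=grab('scene','s6')
cv2.imwrite('pics/crop6.png',cv2.resize(im['frame'][170:260,300:430][:,:,::-1],None,fx=6,fy=6,interpolation=2))
```

```text
[0.61067233 0.09431291 0.05554973] [-0.96421628  0.92674894  8.2902353 ] [ 0.18339993  0.28463879 -0.07524402] 0.022354118046320044
```

View pics/crop6.png

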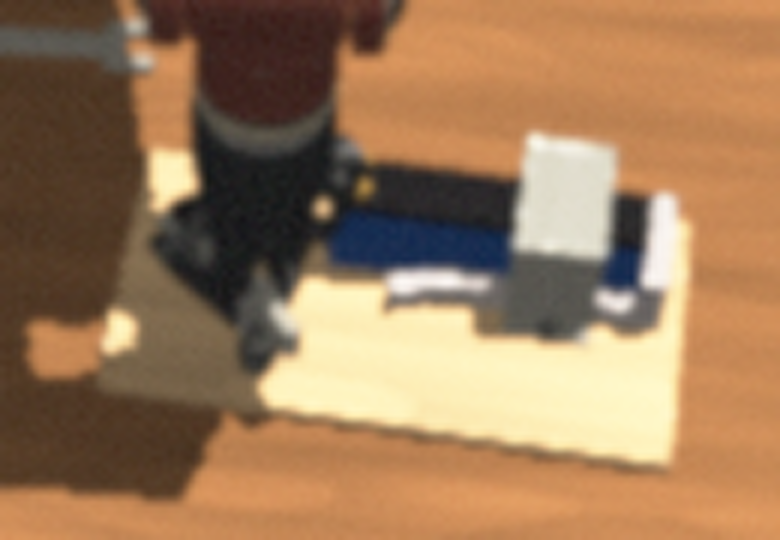

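The arm is mostly hidden behind the gripper at (250,250), but the block has left its old place at lower left, so the nut is turning. I'll continue.

Call:
send_rows --rows '[[0.8,[0,0,0],8],[0.8,[0,0,0],8],[0.8,[0,0,0],8],[0.8,[0,0,0],8],[0.8,[0,0,0],8],[0.8,[0,0,0],4],[0.8,[0,0,0],2],[0.8,[0,0,0],0]]'

```text
t: 18.68
tool_pos: [0.6084, 0.0959, 0.0553]
tool_rot: [-3.134, 0.164, 0.008]
contact_force: [-8.8, 5.2, 13.4]
opening: 0.0219
grip_force: 41.4
```

Run:
```python
from h import *
o=ctrl.get_obs();print(o['tool_pos'],o['contact_force'],o['wrist_torque'],o['opening'])
to(.61,.094,.055,-4.6)
O=np.array([.530,.218]);Y=np.radians(85.4);R=np.array([[np.cos(Y),-np.sin(Y)],[np.sin(Y),np.cos(Y)]])
for c in('scene','top'):
    im=grab(c,c[0]+'7');w=world(im);z=w[...,2];T=(w[...,:2]-O)@R*1000
    m=(z>.038)&(z<.056)&(T[...,0]>-150)&(T[...,0]<-80)&(T[...,1]>-60)&(T[...,1]<30);p=T[m]
    print(c,len(p)); 
    if len(p)>5: print(np.round(np.percentile(p,[2,50,98],axis=0),1).tolist())
```

```text
[0.60840905 0.09588954 0.05529452] [-8.83078149  5.22432438 13.37291807] [ 1.00453941  1.56904795 -0.0899948 ] 0.02190601582233715
yaw0 -6.0 shift cm [0.18 0.17 0.03] turn -1.4
scene 11
[[-130.8, -59.1], [-116.8, -46.1], [-86.9, -17.1]]
top 0
```

Call:
send_rows --rows '[[5,[0,0,0],0],[5,[0,0,0],0],[5,[0,0,0],0],[5,[0,0,-3],0],[5,[0,0,-4],0],[5,[0,0,-5],0],[5,[3,3,-5],0],[5,[3,3,0],0],[5,[3,3,0],0],[5,[0,0,0],0]]'

```text
t: 20.02
tool_pos: [0.6898, -0.0061, 0.2206]
tool_rot: [3.137, -0.169, -0.001]
contact_force: [-0.5, 0.0, 0.1]
opening: 0.0496
grip_force: 0.0
```

Run:
```python
from h import *
o=ctrl.get_obs();print(o['tool_pos'],o['contact_force'],o['t'])
O=np.array([.530,.218]);Y=np.radians(85.4);R=np.array([[np.cos(Y),-np.sin(Y)],[np.sin(Y),np.cos(Y)]])
for c in('scene','top'):
    im=grab(c,c[0]+'8');w=world(im);z=w[...,2];T=(w[...,:2]-O)@R*1000
    for n,a,b,lo,hi,y0,y1 in(('tail',-100,-60,.064,.074,-28,25),('front',66,84,.064,.074,-28,25),('stop',84,110,.047,.057,-28,25),('wings',-170,-70,.068,.082,-135,-50),('arm',-150,-92,.038,.056,-70,30)):
        m=(z>lo)&(z<hi)&(T[...,0]>a)&(T[...,0]<b)&(T[...,1]>y0)&(T[...,1]<y1);p=T[m]
        if len(p)>5: print(c,n,len(p),'x',np.round(np.percentile(p[:,0],[1,50,99]),1),'y',np.round(np.percentile(p[:,1],[1,50,99]),1)); 
        if n=='wings' and len(p)>5: print(cv2.minAreaRect(p.astype(np.float32)))
    if c=='scene': cv2.imwrite('pics/crop7.png',cv2.resize(im['frame'][170:260,300:430][:,:,::-1],None,fx=6,fy=6,interpolation=2))
```

```text
[ 0.68984459 -0.00612308  0.22057516] [-0.54387056  0.02320191  0.08244552] 20.025
scene tail 65 x [-89.1 -73.6 -60.3] y [-23.3  -5.3  14.6]
scene front 38 x [66.8 74.7 83.5] y [-21.   -4.8  15.1]
scene stop 47 x [ 85.   94.6 101.5] y [-26.3  -2.   22.2]
scene wings 67 x [-126.4 -117.8 -109.6] y [-129.6  -95.2  -59.4]
((-118.22522735595703, -94.0335693359375), (16.547496795654297, 72.52323150634766), 9.619843482971191)
scene arm 102 x [-132.7 -116.7  -99.6] y [-63.6 -18.    4.2]
top tail 108 x [-87.5 -76.7 -60.4] y [-19.   -1.6  16.4]
top front 72 x [68.6 76.4 83.5] y [-17.3  -0.4  16.4]
top stop 76 x [ 89.8  98.5 104.3] y [-27.3  -1.4  23.7]
top wings 111 x [-122.9 -116.  -108.7] y [-126.   -91.3  -56.2]
((-116.89759826660156, -91.22378540039062), (16.76911735534668, 70.25198364257812), 4.464594841003418)
top arm 82 x [-118.1 -108.5  -96.2] y [-56.5 -12.    5.1]
```

View pics/crop7.png

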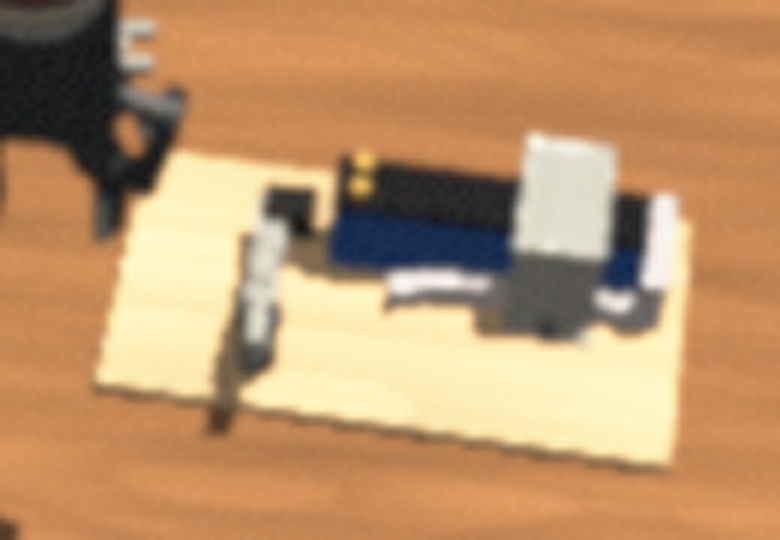

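The crop shows the arm lying across behind the battery: arm at (260,280), block at (290,208). I'll check the angle numerically.

Run:
```python
from h import *
O=np.array([.530,.218]);Y=np.radians(85.4);R=np.array([[np.cos(Y),-np.sin(Y)],[np.sin(Y),np.cos(Y)]])
for t in('t0','top0','s8','t8'):
    try: im=dict(np.load(t+'.npz'))
    except Exception: continue
    w=world(im);z=w[...,2];T=(w[...,:2]-O)@R*1000
    m=(z>.073)&(z<.082)&(np.hypot(T[...,0]+118,T[...,1]+90)<45);p=T[m]
    vx,vy,_,_=cv2.fitLine(p.astype(np.float32),cv2.DIST_HUBER,0,.01,.01).ravel()
    print(t,'wing dir',np.degrees(np.arctan2(vy,vx)))
    m=(z>.047)&(z<.056)&(abs(T[...,0]+105)<30)&(T[...,1]>-25)&(T[...,1]<30);p=T[m]
    if len(p)>5 and '8' in t: print(' block',len(p),np.round(np.percentile(p,[3,97],axis=0),1).tolist())
```

```text
top0 wing dir -16.974733
s8 wing dir -84.73715
 block 57 [[-131.7, -22.7], [-82.0, 3.6]]
t8 wing dir -86.57942
 block 63 [[-113.3, -17.7], [-87.6, 5.1]]
```

It reads about 1.48–1.51 rad, which passes, but I'll regrip once and turn it firmly onto the stop.

Call:
send_rows --rows '[[5,[-3,-3,0],0],[5,[-3,-3,0],-4],[5,[-2.8,-3.2,0],0],[5,[0,0,5],0],[5,[0,0,5],0],[5,[0,0,4],0],[5,[0,0,2.4],0],[5,[0,0,0],0]]' --newtons 40

```text
t: 21.12
tool_pos: [0.6057, 0.0962, 0.0547]
tool_rot: [3.141, -0.052, -0.009]
contact_force: [-0.6, 0.0, -0.4]
opening: 0.0499
grip_force: 0.0
```

Run:
```python
from h import *
o=ctrl.get_obs();print(o['tool_pos'],o['contact_force'],o['opening'])
to(.6107,.094,.056,-3)
```

```text
[0.60571988 0.09619065 0.05467811] [-0.63696887  0.04414141 -0.44282301] 0.049876704446822955
yaw0 -1.9 shift cm [ 0.51  0.2  -0.13] turn 1.1
```

Call:
send_rows --rows '[[5,[0.5,0.2,-0.1],0],[5,[0,0,0],0],[0.8,[0,0,0],0],[0.8,[0,0,0],0],[0.8,[0,0,0],0],[0.8,[0,0,0],0],[0.8,[0,0,0],4],[0.8,[0,0,0],4],[0.8,[0,0,0],4],[0.8,[0,0,0],0]]'

```text
t: 22.38
tool_pos: [0.6131, 0.0953, 0.0598]
tool_rot: [-3.115, 0.381, 0.003]
contact_force: [-4.8, 6.6, 7.2]
opening: 0.0179
grip_force: 39.3
```

Call:
send_rows --rows '[[5,[0,0,0],0],[5,[0,0,0],0],[5,[0,0,0],0],[5,[0,0,-3],0],[5,[0,0,-4],0],[5,[0,0,-5],0],[5,[3,3,-5],0],[5,[3,3,0],0],[5,[3,3,0],0],[5,[0,0,0],0]]'

```text
t: 23.62
tool_pos: [0.6789, -0.017, 0.2257]
tool_rot: [3.117, -0.388, -0.0]
contact_force: [0.3, -0.5, -0.4]
opening: 0.0498
grip_force: 0.0
```

Run:
```python
from h import *
o=ctrl.get_obs();print(o['contact_force'],o['t'])
O=np.array([.530,.218]);Y=np.radians(85.4);R=np.array([[np.cos(Y),-np.sin(Y)],[np.sin(Y),np.cos(Y)]])
for c in('scene','top'):
    im=grab(c,c[0]+'9');w=world(im);z=w[...,2];T=(w[...,:2]-O)@R*1000
    m=(z>.073)&(z<.082)&(np.hypot(T[...,0]+118,T[...,1]+90)<45);p=T[m]
    vx,vy,_,_=cv2.fitLine(p.astype(np.float32),cv2.DIST_HUBER,0,.01,.01).ravel()
    print(c,'wing dir',np.degrees(np.arctan2(vy,vx)))
    m=(z>.064)&(z<.074)&(T[...,0]>-100)&(T[...,0]<-60)&(abs(T[...,1]+2)<25);p=T[m]
    print(' tail',np.round(np.percentile(p,[1,99],axis=0),1).tolist())
```

```text
[ 0.30960551 -0.46396337 -0.40223228] 23.625
scene wing dir 89.608406
 tail [[-89.3, -22.9], [-60.3, 17.4]]
top wing dir 89.609505
 tail [[-87.6, -19.1], [-60.3, 16.3]]
```

The keeper now reads about 90.4° (on its stop) in both cameras, and the battery hasn't moved.

```bash
python3 -c "
from station import ctrl
print(ctrl.finish_job())"
```

```text
the job is handed in; nothing more can be done
None
```

The battery is home under the bridge against the end stop, the keeper is turned to its stop (about 1.57 rad by both cameras), the arm is clear, and I handed the job in after about 24 s; no verdict was returned.

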